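# Set the hold-down screw of a sample guide with a setting block

## Task

Take the red stubby driver from its wooden holder and turn the brass screw on the guide's bridge clockwise until its spring nose makes the steel setting block just drag beneath it, so that sliding the block takes a pull of about 5 newtons: neither loose nor jammed. Prove it by drawing the block about 2 cm out toward its blue eye and pushing it back fully home against the end stop. Turn the screw only with the driver, never overtighten it, leave the screw so set, stand the driver back in its holder and leave the glassware and the vial rack alone.

Things in the scene. Friction and masses are not known exactly. Their poses are not given: they have to be found in the camera images.
- guide: Fixed grey slide guide. Base 166 x 90 x 12 mm, two steel rails (tops at z 26 mm) 26 mm apart along its x axis, steel end stop at the +x end (face at x +60 mm), aluminium bridge over the channel at x +20 mm (z 50 to 66 mm) carrying the screw. Origin: on the bench, on the channel's centre line; x runs from the open end to the end stop. Place and yaw vary; at yaw 0 x points away from the robot.
- screw: Brass stop screw, upright in the bridge at guide x +20 mm, y 0; head 30 x 30 x 18 mm. Origin: centre of the head's top, 95 to 96 mm above the bench at first; its axes turn with it, z up; fully up its x axis lies along the guide's x, at the start it has been turned 0 to 0.4 rad clockwise. Clockwise from above lowers it 2.5 mm per rad, 4 rad in all; turning takes about 0.1 N m; it stays where left.
- block: Loose steel setting block 140 x 24 x 20 mm, about 0.15 kg, on the guide's base (z 12 mm) under the screw. Origin: centre of its underside; x along its length, as the guide's x. Home (against the end stop) its origin is at guide x -10 mm. Pull to keep it sliding: about 0.6 +- 0.12 x (twice the nose load + its weight); loose 1 N or so. Stopped, one reads less; pushing takes more.
- driver: Stubby driver, 91 mm long, 0.12 kg, standing upright, tip down. Origin: end of the tip, z up along the shank. Square 10 mm bit from 0 to 40 mm (end slightly tapered), round collar 30 mm across from 40 to 45 mm, red square handle 22 x 22 mm from 45 to 89 mm, sides parallel to those of the bit and to the driver's x and y axes.
- holder: Fixed wooden holder block 54 x 54 x 46 mm. Origin: centre of its underside on the bench. Round hole 18 mm wide and 42 mm deep in the centre of its top, mouth chamfered by 3 mm; the driver stands in it at any yaw with its collar resting on the top, its tip 6 mm above the bench.
- flask: Small glass conical flask, 64 mm wide, 104 mm high, origin centre of its underside; bystander.
- beaker_small: Small glass beaker, 53 mm wide, 60 mm high, origin centre of its underside; bystander.
- vial_rack: White rack full of small vials, 62 x 130 x 39 mm, origin centre of its underside; bystander.
- socket (a point): Centre of the mouth of the square socket in the screw head's top: 12 mm wide, 14 mm deep, mouth chamfered 2.5 mm, walls parallel to the head's sides and to this point's x and y axes. The driver's 10 mm bit enters at any quarter turn and has about 13 degrees of play either way.
- nose_tip (a point): About the lower end of the screw (50 mm below the head's top), where its spring nose of about 4 N per mm stands out. How far it stands out differs each time by up to 3 mm and is not measured by this point: the nose meets the block somewhere between 0.6 and 1.9 rad of turn counted from fully up, and each further 0.1 rad adds about 1 N of load.
- eye (a point): Pull eye of the block: a blue square ring 28 x 28 mm outside standing on the block's top at its -x end (block x -62 mm), with a 16 mm square hole open upward, 14 mm deep. This point is the centre of the ring's top, 34 mm above the block's underside. Grip it outside (14 mm high), or draw and push it with the driver's tip in the hole.
There are look-alikes about, which are no part of the job. Leave any green look-alike of the block alone.

How it is judged (in metres and radians):
On the way:
1. with the screw set to a light drag (nose load 1.5 to 8 N on the block), the block is drawn at least 12 mm out from home (contact force between block and screw between 1.5 and 9 N and x of block in the frame of guide below -0.022 m), for 0.15 s.
At the end, for the whole second after the job is handed in: The block is home (within 4 mm of the end stop) with the screw's nose bearing on it at 1.5 to 8 N, and the driver stands upright in its holder, collar down to within 4 mm, all at rest (contact force between block and screw between 1.5 and 8 N and x of block in the frame of guide above -0.014 m and linear speed of block below 0.01 m/s and horizontal distance between driver and holder below 0.007 m and z of driver in the frame of holder below 0.01 m and angle between driver's own z axis and vertical below 0.12 rad and linear speed of driver below 0.02 m/s); the robot touches nothing.
It fails at once if the screw is overtightened: more than 18 N between nose and block (contact force between block and screw above 18 N).
It fails at once if the hand or arm turns or pushes the screw itself (contact force between any of the fingers, the arm and screw above 2 N).
It fails at once if flask, beaker or vial rack moved (distance of any of flask, beaker_small, vial_rack from where it was at the start of the episode above 0.02 m).
It also fails if it takes over 72 s, if anything falls off the work surface, if the arm or the gripper's body presses on something with over 40 N, if the wrist force passes 120 N, or if a joint passes its speed limit or range.

## Robot

A 6-joint arm with a two-finger parallel gripper is mounted at the origin on a cart in front of the work surface, level with it; the furniture and walls round the work are solid. World frame = base frame: x ahead of the robot, y to its left, z up, the work surface at z = 0. Lengths are in mm, angles in rad, forces in N, time in s.
With the tool pointing down it reaches from about 325 to 775 mm from the base axis. Payload 9.3 kg.
Tool frame: the origin (TCP) lies on the mounting face of the last link; the fingertips stand 173 mm ahead of it and the grasp point (between the pads) lies 155 mm ahead of it; z points along the fingers, y is the line along which they close (so a half turn about z gives the same grasp; the last joint's range is limited). The gripper opens to 85 mm and grips with 20 to 120 N. Pads are 22 mm wide; open, the fingers measure 114 mm over their backs; the gripper's body (76 mm by 85 mm) begins 54 mm behind the grasp point. The pads swing forward as they close: fully open they stand 13 mm farther back than shut.
Start: joints at [-1.456, 0.259, 0.021, 1.334, 0, 1.418], TCP at [145.529, -530.395, 404.679] pointing down, gripper open.
Joint ranges: [-3.04, 3.04], [-0.91, 1.82], [-1.04, 1.36], [-1.92, 1.95], [-1.52, 1.45], [-3.14, 3.14]. Speed limits (rad/s): [2.22, 2.22, 2.79, 3.14, 3.14, 3.14].

## Interface

Orientations are given as a rotation vector (axis times angle).
In Python, from bench import sense, snapshot, camera_model, hand_in gives the robot as it stands.
- The arm moves only by the tool step_arm, never from a script. Its argument "steps" is a list of rows, each a list of 3 entries, a list of its own where there are three numbers: the shift along the tool's x, y, z in a scale on which 1.0 is 1000 mm, then the turn, a rotation vector about the tool's x, y, z in parts of the range, where 1.0 means 2 pi rad, then the opening, from 0 (shut) to 1 (fully open). In form: [[[tx, ty, tz], [ax, ay, az], grip], ...]. A call has 1 to 12 rows; each row is the pose to reach, as a shift and turn from the pose commanded when the call began, along the tool's axes at that moment; what a row does not reach only later rows make up. A row lasts 1/12 s, in which the tool goes at most 41.7 mm and 7.16 degrees, less where a joint would pass 70% of its speed; a pose out of reach is approached as far as the arm can. A call with a gripper value outside its range is refused whole. The fingers move at their own pace and stop on an object; "squeeze" is the grip in N (left out, the last holds). Time passes only in rows, so rows that repeat a pose let the fingers close. It gives the time, the measured TCP pose, the force, the opening and the grip force at its end, in the units of the state.
- sense(): the state, without advancing time (a new reading comes with each control period).
- snapshot(name): name is "scene" or "side" or "wrist"; returns (picture, depth): 420x560x3 uint8, blue, green, red; 420x560 float32, mm along the optical axis (not along the pixel's ray), 0 where there is no reading.
- camera_model(name): a dict with "fx", "fy", "cx", "cy" (pixels), "dist_coeffs" ([k1, k2, p1, p2, k3] as OpenCV has them; the pictures are not rectified), "R" (3x3) and "t" (3): a world point X has camera coordinates R X + t; the wrist camera has in their place "T_tool_cam" (4x4, takes a point from camera to tool coordinates, whose origin is the TCP and whose axes are the flange's). Camera axes: x right, y down, z forward; pixel columns grow to the right and rows downward; lengths in mm; the calibration is good to about 2 mm. A picture is of the moment at which its call begins: read the wrist's pose just before it. camera_model takes no time and is no camera call.
- hand_in(): hands the job in; it is judged then, once.
The state is a dict: "t": time; "qpos": joint angles; "joint_vel": joint speeds; "tau": joint torques, N m; "ee_pos": TCP position; "ee_rot": TCP orientation; "wrist_force": force on the tool from outside, world axes, zero at the start; "wrist_torque": the same for the moment, N m; "finger_gap": finger opening in mm; "grasp_force": force on a finger pad.
Only numpy, scipy, OpenCV 4.12 (cv2) and the standard library are available. Lean on these libraries where they do the work, as an engineer would, in place of code of your own. Each camera call takes 0.05 s, during which the arm holds its last target. There are 200 camera calls.

## Working session

There is one attempt and no reset: what is moved stays moved. The work goes in short steps, Python scripts to look and compute and a tool call to move; the robot and the scene stay as the last step left them, time stands still between calls to the robot, and variables do not carry over. Pictures are saved under pics/ and viewed, at most 10 in all, crops included, and the job is handed in when it is done.

Besides the shell and the picture viewer there is one more tool, called after ">>>" by a JSON object that holds its "name" and its "arguments", one argument or row to a line. step_arm: Moves the arm, as the interface text tells. Its arguments: {"type":"object","properties":{"steps":{"type":"array"},"squeeze":{"type":"number"}},"required":["steps"]}

```bash
mkdir -p pics; python3 - <<'E'
from bench import *
import cv2,numpy as np,pickle
s=sense();print(s)
d={}
for n in("scene","side","wrist"):
    p,z=snapshot(n);d[n]=(p,z,camera_model(n));cv2.imwrite(f"pics/{n}0.png",p)
    m=d[n][2];print(n,{k:np.round(v,3).tolist() for k,v in m.items()})
pickle.dump(d,open("d0.pkl","wb"))
E
```

```text
{'t': 0.0, 'qpos': array([-1.45562246e+00,  2.59243261e-01,  2.07462703e-02,  1.33371122e+00,
        2.59862491e-06,  1.41817114e+00]), 'joint_vel': array([-0.00181164,  0.00086417,  0.00126528, -0.00066994,  0.00104107,
        0.00099158]), 'tau': array([-2.31306230e-04, -5.55645418e+01,  3.44523275e+01,  1.35982523e-02,
       -2.35876796e-04, -2.18606556e-05]), 'ee_pos': array([ 145.51249944, -530.35551213,  404.03216009]), 'ee_rot': array([-3.11207282e+00, -4.19213442e-01, -4.55876074e-05]), 'wrist_force': array([-1.11638758,  0.40100078, -0.76856257]), 'wrist_torque': array([-0.01214367,  0.0421116 , -0.03997088]), 'grasp_force': 0.0, 'finger_gap': 85.56592009576055}
scene {'fx': 490.764, 'fy': 490.764, 'cx': 274.901, 'cy': 204.953, 'dist_coeffs': [-0.164, 0.0, 0.0, 0.0, 0.0], 'R': [[-0.899, -0.437, 0.007], [-0.229, 0.457, -0.86], [0.373, -0.775, -0.511]], 't': [479.904, 214.431, 825.82]}
side {'fx': 422.927, 'fy': 422.927, 'cx': 280.369, 'cy': 210.513, 'dist_coeffs': [-0.129, 0.0, 0.0, 0.0, 0.0], 'R': [[1.0, 0.021, -0.002], [0.006, -0.385, -0.923], [-0.02, 0.923, -0.385]], 't': [-547.391, 87.273, 1183.702]}
wrist {'fx': 290.385, 'fy': 290.385, 'cx': 278.61, 'cy': 211.442, 'dist_coeffs': [-0.056, 0.0, 0.0, 0.0, 0.0], 'T_tool_cam': [[-0.001, -0.949, -0.315, 82.148], [1.0, -0.0, -0.0, -0.171], [0.0, -0.315, 0.949, 30.325], [0.0, 0.0, 0.0, 1.0]]}
```

View pics/scene0.png

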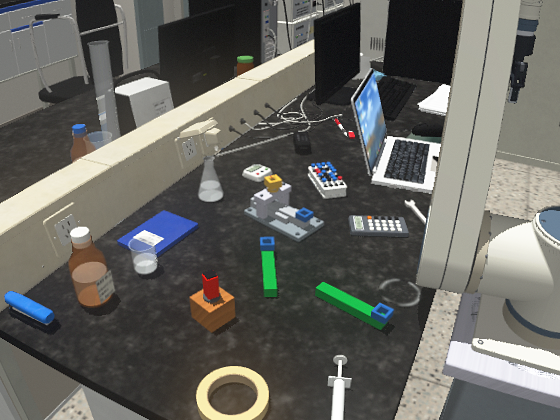

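View pics/side0.png

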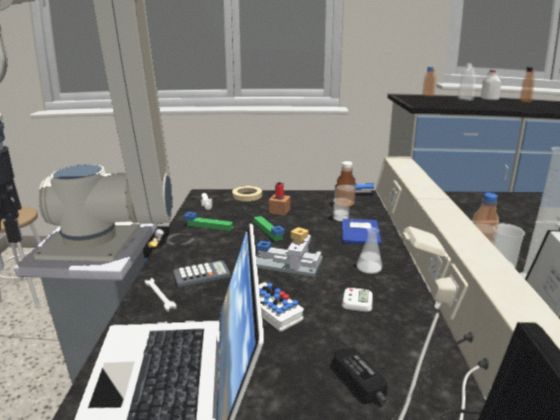

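The scene view shows the red driver at (211,288) in its orange wooden holder at (213,308). The guide is at (285,215), with the brass head at (274,184) and the block's eye at (304,215). The side view shows the driver at (280,190), the head at (299,235) and the eye at (263,246).

Possible confusions:
- **Eyes:** blue rings on the green blocks at (267,243) and (381,312). These are decoys.
- **Driver:** the only upright red thing is at (211,288).
- **Screw:** the only brass head is at (274,184). The tape ring at (232,395) is also yellowish.

My choices are driver (211,288), screw (274,184) and eye (304,215).

```bash
cat > h.py <<'E'
import numpy as np,cv2
from scipy.spatial.transform import Rotation as Ro
def cam_pose(m,s=None):
    """R,t camera->world"""
    if 'R' in m: R=np.array(m['R']);return R.T,-R.T@np.array(m['t'])
    T=np.array(m['T_tool_cam']);Rt=Ro.from_rotvec(s['ee_rot']).as_matrix()
    return Rt@T[:3,:3],Rt@T[:3,3]+s['ee_pos']
def rays(m,uv,s=None):
    K=np.array([[m['fx'],0,m['cx']],[0,m['fy'],m['cy']],[0,0,1]])
    u=cv2.undistortPoints(np.array(uv,float).reshape(-1,1,2),K,np.array(m['dist_coeffs'])).reshape(-1,2)
    R,t=cam_pose(m,s);return t,np.c_[u,np.ones(len(u))]@R.T
def onplane(m,uv,z,s=None):
    t,d=rays(m,uv,s);return t+d*((z-t[2])/d[:,2])[:,None]
def bydepth(m,uv,D,s=None):
    t,d=rays(m,uv,s);uv=np.array(uv,int);z=D[uv[:,1],uv[:,0]]
    return (t+d*z[:,None])[z>0]
def mask(p,lo,hi,box=None):
    k=cv2.inRange(cv2.cvtColor(p,cv2.COLOR_BGR2HSV),lo,hi)
    if box:
        b=np.zeros_like(k);x0,y0,x1,y1=box;b[y0:y1,x0:x1]=1;k=k*b
    return k
def pix(k): v,u=np.nonzero(k);return np.c_[u,v]
E
python3 - <<'E'
from h import *;import pickle
d=pickle.load(open('d0.pkl','rb'))
C={'scene':{'red':((0,150,60),(6,255,255),(190,265,230,310)),'brass':((18,120,80),(30,255,255),(255,165,295,200)),'eye':((100,120,50),(125,255,255),(290,200,320,225)),'holder':((7,120,60),(17,255,255),(180,280,245,335))},
'side':{'red':((0,150,60),(6,255,255),(265,175,295,215)),'brass':((18,120,80),(30,255,255),(285,222,315,250)),'eye':((100,120,50),(125,255,255),(252,236,275,254)),'holder':((5,120,60),(17,255,255),(260,190,300,220))}}
for n in C:
  p,D,m=d[n]
  for k,(lo,hi,b) in C[n].items():
    q=pix(mask(p,lo,hi,b))
    if len(q)==0: print(n,k,'none');continue
    P=bydepth(m,q,D);top=np.percentile(P[:,2],97)
    T=P[P[:,2]>top-4]
    print(n,k,len(q),q.mean(0).round(),'med',np.median(P,0).round(),'top',top.round(),'topmean',T.mean(0).round(1),'ext',T.min(0).round(),T.max(0).round())
p=d['scene'][0];cv2.imwrite('pics/c0.png',np.hstack([cv2.resize(p[165:245,235:335],(400,320),interpolation=2),cv2.resize(p[260:340,165:265],(400,320),interpolation=2)]))
E
```

```text
scene red 323 [211. 287.] med [534. 239.  78.] top 96.0 topmean [537.2 238.3  94.4] ext [526. 228.  92.] [554. 247.  98.]
scene brass 218 [273. 182.] med [ 594. -111.   91.] top 98.0 topmean [ 596.5 -115.9   96.8] ext [ 578. -138.   94.] [615. -93. 100.]
scene eye 172 [304. 214.] med [507. -88.  45.] top 49.0 topmean [508.3 -91.2  47.5] ext [ 492. -108.   45.] [524. -75.  50.]
scene holder 1295 [212. 310.] med [525. 249.  35.] top 49.0 topmean [536.2 238.8  47.3] ext [508. 203.  45.] [574. 265.  61.]
side red 91 [279. 190.] med [539. 220.  75.] top 96.0 topmean [539.4 218.1  95. ] ext [529. 214.  92.] [548. 224.  99.]
side brass 73 [299. 234.] med [ 596. -131.   92.] top 97.0 topmean [ 597.6 -127.3   95.3] ext [ 578. -140.   93.] [ 615. -103.   97.]
side eye 104 [263. 245.] med [506. -99.  45.] top 48.0 topmean [506.7 -94.9  46.3] ext [ 491. -115.   44.] [523. -78.  48.]
side holder 202 [279. 204.] med [539. 208.  37.] top 49.0 topmean [539.9 219.1  47.7] ext [510. 197.  45.] [571. 252.  60.]
```

View pics/c0.png

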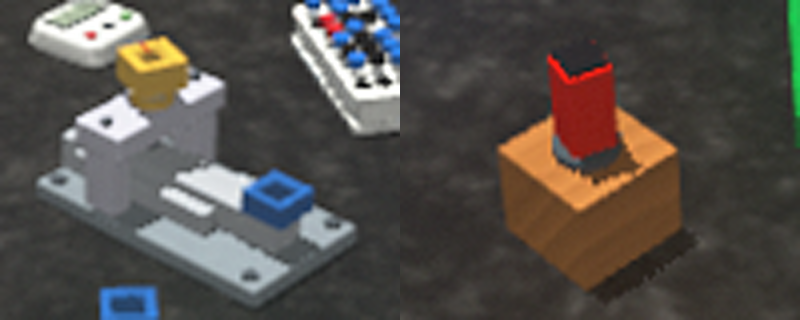

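The close crop confirms the brass head on the bridge, the real block's blue eye at its open end, and the red driver standing in the holder. Next I'll check for tall obstacles on the path and plan the viewing pose.

```bash
python3 - <<'E'
from h import *;import pickle
d=pickle.load(open('d0.pkl','rb'))
V,U=np.mgrid[0:420:2,0:560:2];q=np.c_[U.ravel(),V.ravel()]
for n in('scene','side'):
  p,D,m=d[n];P=bydepth(m,q,D)
  for lo,hi in((30,70),(70,130),(130,200),(200,450)):
    k=(P[:,2]>lo)&(P[:,2]<hi)&(P[:,0]>50)&(P[:,0]<850)&(abs(P[:,1])<600)
    c,cnt=np.unique((P[k,:2]//60*60).astype(int),axis=0,return_counts=True)
    print(n,lo,hi,[(*map(int,a),int(b)) for a,b in zip(c,cnt) if b>4])
def plan(xy,z,psi,s):
  R0=Ro.from_rotvec(s['ee_rot']);R1=Ro.from_rotvec([np.pi*np.cos(psi/2),np.pi*np.sin(psi/2),0])
  print('shift',R0.inv().apply(np.r_[xy,z]-s['ee_pos']).round(1),'turn',(R0.inv()*R1).as_rotvec().round(3))
from bench import sense
s=sense()
plan((585,-112),400,1.3,s)
E
```

```text
scene 30 70 [(0, 0, 33), (60, 0, 45), (240, 60, 18), (240, 120, 22), (420, -600, 16), (420, -540, 14), (420, -480, 20), (420, -420, 26), (480, -360, 15), (480, -300, 32), (480, -120, 55), (480, 0, 16), (480, 180, 83), (480, 240, 78), (540, -360, 38), (540, -300, 9), (540, -180, 49), (540, -120, 85), (540, 0, 16), (540, 180, 14), (540, 240, 58), (600, -120, 59), (660, -540, 18), (660, 120, 22), (660, 180, 27), (720, -180, 19), (720, -120, 55), (720, 120, 73), (720, 180, 38), (720, 240, 56), (720, 300, 120), (720, 360, 18), (780, -120, 7), (780, 360, 99), (840, 360, 18)]
scene 70 130 [(0, 0, 6), (0, 60, 27), (60, 0, 5), (60, 60, 162), (120, 60, 171), (180, 60, 157), (420, -600, 6), (420, -540, 18), (420, -480, 25), (420, -420, 42), (480, -600, 19), (480, -540, 10), (480, 180, 36), (480, 240, 17), (540, -180, 8), (540, -120, 31), (540, 180, 15), (540, 240, 10), (600, -180, 6), (600, -120, 17), (720, -180, 22), (720, -120, 18), (720, 240, 97), (720, 300, 178), (780, -180, 6)]
scene 130 200 [(0, 0, 36), (0, 60, 42), (60, -60, 18), (60, 0, 278), (60, 60, 303), (120, -60, 6), (120, 0, 126),
[... 1655 characters left out ...]
6), (180, 0, 25), (180, 60, 10), (240, -120, 7), (240, -60, 37), (420, -480, 6), (420, -420, 19), (480, -600, 97), (480, -540, 86), (480, -480, 57), (480, -420, 29), (720, 240, 19), (780, -300, 25), (780, -240, 23), (840, -300, 11), (840, -240, 9)]
side 200 450 [(0, -60, 11), (0, 0, 5), (60, -60, 12), (60, 0, 6), (120, -600, 38), (120, -540, 214), (120, -480, 51), (120, -180, 9), (120, -120, 55), (180, -600, 19), (180, -540, 96), (180, -180, 158), (180, -120, 501), (180, -60, 5), (180, 0, 59), (240, -180, 26), (240, -120, 184), (240, -60, 119), (240, 0, 7), (480, -600, 71), (480, -540, 51), (480, -480, 43), (480, -420, 33)]
shift [ 534.5 -287.1    4.6] turn [-1.000e-03 -1.000e-03 -1.032e+00]
```

Units first: shifts go in shares of 1000 mm and turns go in shares of 2 pi rad. So 535 mm is 0.535, -287 mm is -0.287, -1.032 rad is -0.1642.

>>> {"name": "step_arm", "arguments": {
  "steps": [
    [[0.535, -0.287, 0.005], [0, 0, -0.1642], 1],
    [[0.535, -0.287, 0.005], [0, 0, -0.1642], 1],
    [[0.535, -0.287, 0.005], [0, 0, -0.1642], 1],
    [[0.535, -0.287, 0.005], [0, 0, -0.1642], 1],
    [[0.535, -0.287, 0.005], [0, 0, -0.1642], 1],
    [[0.535, -0.287, 0.005], [0, 0, -0.1642], 1],
    [[0.535, -0.287, 0.005], [0, 0, -0.1642], 1],
    [[0.535, -0.287, 0.005], [0, 0, -0.1642], 1],
    [[0.535, -0.287, 0.005], [0, 0, -0.1642], 1],
    [[0.535, -0.287, 0.005], [0, 0, -0.1642], 1],
    [[0.535, -0.287, 0.005], [0, 0, -0.1642], 1],
    [[0.535, -0.287, 0.005], [0, 0, -0.1642], 1]
  ]
}}

```text
t: 1.15
ee_pos: [509.0, -184.0, 400.5]
ee_rot: [-2.501, -1.901, 0.0]
wrist_force: [0.7, -1.1, -0.0]
finger_gap: 85.5
grasp_force: 0.0
```

Scaled: 20 mm is 0.02.

>>> {"name": "step_arm", "arguments": {
  "steps": [
    [[0.02, 0, 0], [0, 0, 0], 1],
    [[0.02, 0, 0], [0, 0, 0], 1],
    [[0.02, 0, 0], [0, 0, 0], 1]
  ]
}}

```text
t: 1.4
ee_pos: [513.7, -165.5, 400.1]
ee_rot: [-2.498, -1.904, 0.001]
wrist_force: [-0.1, -0.5, -1.3]
finger_gap: 85.3
grasp_force: 0.0
```

```bash
python3 - <<'E'
from h import *;from bench import *;import pickle
s=sense();p,D=snapshot('wrist');m=camera_model('wrist');pickle.dump((s,p,D,m),open('w1.pkl','wb'));cv2.imwrite('pics/w1.png',p)
for n,lo,hi in(('brass',(18,120,80),(30,255,255)),('blue',(100,120,50),(125,255,255))):
  k=mask(p,lo,hi);N,L,st,ce=cv2.connectedComponentsWithStats(k)
  for i in range(1,N):
    if st[i,4]>150:
      q=pix(L==i);P=bydepth(m,q,D,s);top=np.percentile(P[:,2],90);T=P[P[:,2]>top-5]
      r=cv2.minAreaRect(T[:,:2].astype(np.float32))
      print(n,ce[i].round(),st[i],top.round(1),'c',np.round(r[0],1),'size',np.round(r[1],1),'ang',round(r[2],1),'mean',T.mean(0).round(1))
E
```

```text
brass [350. 132.] [ 329  112   45   42 1060] 96.2 c [ 596.5 -119.3] size [29.1 29.6] ang 52.7 mean [ 596.3 -118.9   95.2]
blue [6. 7.] [  0   0  15  16 197] 34.5 c [282.3 108. ] size [14.4  8.5] ang 50.2 mean [282.4 108.   32.9]
blue [254.  12.] [234   0  39  31 567] 35.3 c [538.9  23.3] size [27.9 28.5] ang 31.4 mean [538.   18.6  34.1]
blue [255. 128.] [242 116  27  26 472] 47.3 c [507.7 -93.1] size [26.3 28.2] ang 74.4 mean [508.1 -92.9  46.2]
blue [331. 308.] [315 296  32  24 246] 39.9 c [ 538.8 -345.5] size [11.6 52.5] ang 38.8 mean [ 538.6 -344.9   38.8]
```

View pics/w1.png

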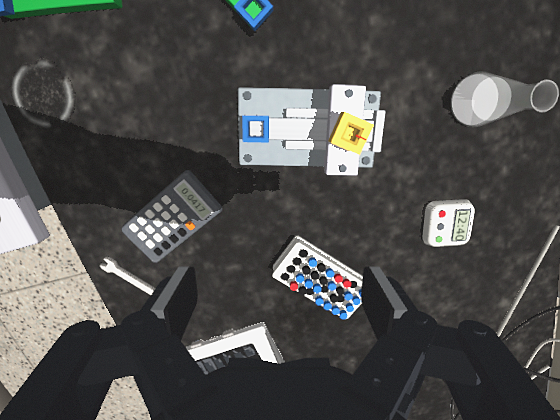

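The wrist view shows the brass head at (350,132), the block's eye at (255,128), the guide around it, the vial rack at (320,275) and the flask at (490,100). Next I'll look at the driver from above.

Scaled: 393 mm is 0.393, -82 mm is -0.082.

>>> {"name": "step_arm", "arguments": {
  "steps": [
    [[0.393, -0.082, 0.02], [0, 0, 0], 1],
    [[0.393, -0.082, 0.02], [0, 0, 0], 1],
    [[0.393, -0.082, 0.02], [0, 0, 0], 1],
    [[0.393, -0.082, 0.02], [0, 0, 0], 1],
    [[0.393, -0.082, 0.02], [0, 0, 0], 1],
    [[0.393, -0.082, 0.02], [0, 0, 0], 1],
    [[0.393, -0.082, 0.02], [0, 0, 0], 1],
    [[0.393, -0.082, 0.02], [0, 0, 0], 1],
    [[0.393, -0.082, 0.02], [0, 0, 0], 1],
    [[0.393, -0.082, 0.02], [0, 0, 0], 1],
    [[0.393, -0.082, 0.02], [0, 0, 0], 1],
    [[0.393, -0.082, 0.02], [0, 0, 0], 1]
  ]
}}

```text
t: 2.45
ee_pos: [539.6, 234.1, 380.1]
ee_rot: [-2.5, -1.902, 0.001]
wrist_force: [-0.0, -0.4, 0.4]
finger_gap: 85.3
grasp_force: 0.0
```

```bash
cat >> h.py <<'E'
def plan(xy,z,psi,s):
    R0=Ro.from_rotvec(s['ee_rot']);R1=Ro.from_rotvec([np.pi*np.cos(psi/2),np.pi*np.sin(psi/2),0])
    print('shift',R0.inv().apply(np.r_[xy,z]-s['ee_pos']).round(1),'turn',(R0.inv()*R1).as_rotvec().round(3))
def psi(s):
    x=Ro.from_rotvec(s['ee_rot']).apply([1,0,0]);return np.arctan2(x[1],x[0])
E
python3 - <<'E'
from h import *;from bench import *;import pickle
s=sense();p,D=snapshot('wrist');m=camera_model('wrist');pickle.dump((s,p,D,m),open('w2.pkl','wb'));cv2.imwrite('pics/w2.png',p)
print(s['ee_pos'],psi(s),s['qpos'].round(3),s['joint_vel'].round(2))
for n,lo,hi in(('red',(0,150,60),(6,255,255)),('wood',(7,100,60),(17,255,255))):
  k=mask(p,lo,hi);N,L,st,ce=cv2.connectedComponentsWithStats(k)
  for i in range(1,N):
    if st[i,4]>100:
      q=pix(L==i);P=bydepth(m,q,D,s);top=np.percentile(P[:,2],90);T=P[P[:,2]>top-5]
      r=cv2.minAreaRect(T[:,:2].astype(np.float32))
      print(n,ce[i].round(),st[i],top.round(1),'c',np.round(r[0],1),'size',np.round(r[1],1),'ang',round(r[2],1),'mean',T.mean(0).round(1))
# points by height near driver
V,U=np.mgrid[0:420,0:560];P=bydepth(m,np.c_[U.ravel(),V.ravel()],D,s)
k=(np.hypot(P[:,0]-538,P[:,1]-234)<30)&(P[:,2]>88)&(P[:,2]<110);r=cv2.minAreaRect(P[k,:2].astype(np.float32));print('top',k.sum(),np.median(P[k,2]),r)
k=(np.hypot(P[:,0]-538,P[:,1]-234)<50)&(P[:,2]>40)&(P[:,2]<49);r=cv2.minAreaRect(P[k,:2].astype(np.float32));print('holder',k.sum(),r)
E
```

```text
[539.59834933 234.14106121 380.1375896 ] 1.300785420163801 [ 0.267  0.332  0.064  1.304 -0.     2.108] [-0.04 -0.02 -0.01  0.   -0.01 -0.01]
red [280. 198.] [267 188  27  31 343] 94.9 c [540.1 236.9] size [26.5 15.4] ang 4.0 mean [541.1 238.   93.7]
wood [499.  78.] [ 430   42  130   78 2382] 126.8 c [752.7 291.2] size [35.8 21.8] ang 85.6 mean [749.  292.2 129. ]
wood [274. 185.] [ 255  165   52   57 1050] 47.2 c [540.5 230.5] size [54.6 54.2] ang 72.5 mean [533.8 239.1  46.8]
top 549 96.92821747637166 ((540.3536987304688, 230.55540466308594), (22.267635345458984, 22.11598777770996), 57.02846908569336)
holder 1594 ((540.5118408203125, 230.5530242919922), (54.7013053894043, 54.17580795288086), 72.48501586914062)
```

View pics/w2.png

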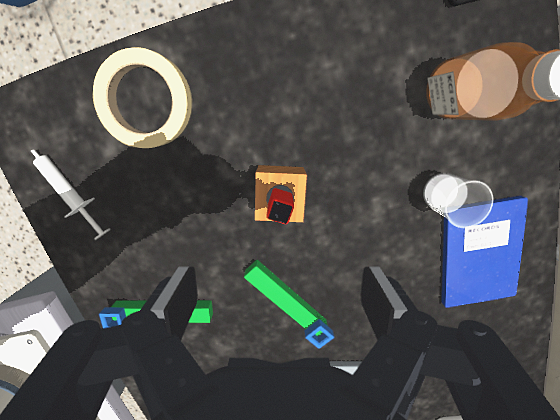

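The view shows the driver top at (280,207) in the holder at (278,195), with room all round. I'll turn, descend and grip.

Scaled: 60 mm is 0.06, 30 mm is 0.03, -1.266 rad is -0.2015.

>>> {"name": "step_arm", "arguments": {
  "steps": [
    [[-0.003, 0.002, 0.03], [0, 0, -0.2015], 1],
    [[-0.003, 0.002, 0.06], [0, 0, -0.2015], 1],
    [[-0.003, 0.002, 0.06], [0, 0, -0.2015], 1],
    [[-0.003, 0.002, 0.06], [0, 0, -0.2015], 1],
    [[-0.003, 0.002, 0.06], [0, 0, -0.2015], 1],
    [[-0.003, 0.002, 0.06], [0, 0, -0.2015], 1],
    [[-0.003, 0.002, 0.06], [0, 0, -0.2015], 1],
    [[-0.003, 0.002, 0.06], [0, 0, -0.2015], 1],
    [[-0.003, 0.002, 0.06], [0, 0, -0.2015], 1],
    [[-0.003, 0.002, 0.06], [0, 0, -0.2015], 1],
    [[-0.003, 0.002, 0.06], [0, 0, -0.2015], 1],
    [[-0.003, 0.002, 0.06], [0, 0, -0.2015], 1]
  ]
}}

```text
t: 3.5
ee_pos: [540.9, 228.8, 320.9]
ee_rot: [0.899, 3.01, 0.0]
wrist_force: [0.1, -0.7, -0.2]
finger_gap: 85.6
grasp_force: 0.0
```

```bash
python3 - <<'E'
from h import *;from bench import *
s=sense();print(s['ee_pos'],psi(s));plan((540.4,230.6),230,np.radians(147),s)
p,D=snapshot('wrist');m=camera_model('wrist')
V,U=np.mgrid[0:420,0:560];P=bydepth(m,np.c_[U.ravel(),V.ravel()],D,s)
k=(np.hypot(P[:,0]-540,P[:,1]-231)<22)&(P[:,2]>88)&(P[:,2]<110);print(k.sum(),cv2.minAreaRect(P[k,:2].astype(np.float32)))
E
```

```text
[540.85448328 228.8487226  320.89758252] 2.5609777774593523
shift [ 1.4  1.2 90.9] turn [ 0.     0.    -0.005]
874 ((539.4224853515625, 230.76841735839844), (21.493911743164062, 20.96419334411621), 56.62057876586914)
```

>>> {"name": "step_arm", "arguments": {
  "steps": [
    [[0.002, 0.001, 0.035], [0, 0, 0], 1],
    [[0.002, 0.001, 0.07], [0, 0, 0], 1],
    [[0.002, 0.001, 0.091], [0, 0, 0], 1],
    [[0.002, 0.001, 0.091], [0, 0, 0], 1],
    [[0.002, 0.001, 0.091], [0, 0, 0], 0],
    [[0.002, 0.001, 0.091], [0, 0, 0], 0],
    [[0.002, 0.001, 0.091], [0, 0, 0], 0],
    [[0.002, 0.001, 0.091], [0, 0, 0], 0],
    [[0.002, 0.001, 0.091], [0, 0, 0], 0],
    [[0.002, 0.001, 0.091], [0, 0, 0], 0],
    [[0.002, 0.001, 0.091], [0, 0, 0], 0],
    [[0.002, 0.001, 0.091], [0, 0, 0], 0]
  ],
  "squeeze": 50
}}

```text
t: 4.55
ee_pos: [539.6, 232.5, 230.8]
ee_rot: [0.892, 3.011, 0.001]
wrist_force: [-1.1, -0.8, 7.6]
finger_gap: 21.1
grasp_force: 49.2
```

>>> {"name": "step_arm", "arguments": {
  "steps": [
    [[0, 0, 0], [0, 0, 0], 0],
    [[0, 0, 0], [0, 0, 0], 0],
    [[0, 0, 0], [0, 0, 0], 0]
  ]
}}

```text
t: 4.8
ee_pos: [539.6, 232.5, 230.8]
ee_rot: [0.892, 3.01, 0.001]
wrist_force: [-0.6, -1.1, 6.7]
finger_gap: 21.4
grasp_force: 49.2
```

```bash
python3 - <<'E'
from h import *;from bench import *
s=sense();print(s)
E
```

```text
{'t': 4.8, 'qpos': array([ 2.64137030e-01,  4.22116971e-01, -1.96322618e-01,  9.50415518e-01,
       -2.61082821e-04,  8.40139256e-01]), 'joint_vel': array([ 0.00023098, -0.00163632, -0.00094892,  0.00231358,  0.00211975,
       -0.00093454]), 'tau': array([ 2.75225798e-01, -5.96992207e+01,  2.83341193e+01, -5.51471617e-01,
        2.03680471e-01, -7.14775219e-03]), 'ee_pos': array([539.64089147, 232.5200131 , 230.78381052]), 'ee_rot': array([8.91818115e-01, 3.01048525e+00, 1.24948532e-03]), 'wrist_force': array([-0.56832678, -1.05745454,  6.68986155]), 'wrist_torque': array([-0.21282351,  0.21744105,  0.01540748]), 'grasp_force': 49.17731165885925, 'finger_gap': 21.433061919866812}
```

Scaled: -264 mm is -0.264, -130 mm is -0.13, 0.075 rad is 0.0119.

>>> {"name": "step_arm", "arguments": {
  "steps": [
    [[0, 0, -0.02], [0, 0, 0], 0],
    [[0, 0, -0.05], [0, 0, 0], 0],
    [[0, 0, -0.09], [0, 0, 0], 0],
    [[0, 0, -0.13], [0, 0, 0], 0],
    [[0, 0, -0.13], [0, 0, 0], 0],
    [[-0.239, -0.264, -0.13], [0, 0, 0.0119], 0],
    [[-0.239, -0.264, -0.13], [0, 0, 0.0119], 0],
    [[-0.239, -0.264, -0.13], [0, 0, 0.0119], 0],
    [[-0.239, -0.264, -0.13], [0, 0, 0.0119], 0],
    [[-0.239, -0.264, -0.13], [0, 0, 0.0119], 0],
    [[-0.239, -0.264, -0.13], [0, 0, 0.0119], 0],
    [[-0.239, -0.264, -0.13], [0, 0, 0.0119], 0]
  ]
}}

```text
t: 5.8
ee_pos: [585.7, -57.4, 359.7]
ee_rot: [1.004, 2.976, 0.0]
wrist_force: [0.0, 0.5, -1.5]
finger_gap: 21.7
grasp_force: 49.4
```

>>> {"name": "step_arm", "arguments": {
  "steps": [
    [[0, 0, 0], [0, 0, 0], 0],
    [[0, 0, 0], [0, 0, 0], 0],
    [[0, 0, 0], [0, 0, 0], 0]
  ]
}}

```text
t: 6.05
ee_pos: [585.7, -55.6, 359.4]
ee_rot: [-1.006, -2.976, -0.0]
wrist_force: [-0.5, 0.8, -0.8]
finger_gap: 21.5
grasp_force: 49.5
```

```bash
python3 - <<'E'
from h import *;from bench import *
s=sense();p,D=snapshot('wrist');m=camera_model('wrist');cv2.imwrite('pics/w3.png',p)
print(s['ee_pos'],psi(s),s['joint_vel'].round(2),s['wrist_force'])
V,U=np.mgrid[0:420,0:560];q=np.c_[U.ravel(),V.ravel()];P=bydepth(m,q,D,s)
k=mask(p,(18,120,80),(30,255,255));B=bydepth(m,pix(k),D,s);B=B[(B[:,2]>88)&(np.hypot(B[:,0]-596,B[:,1]+119)<26)]
print('brass',len(B),cv2.minAreaRect(B[:,:2].astype(np.float32)) if len(B)>5 else 0)
Rt=Ro.from_rotvec(s['ee_rot']);T=Rt.inv().apply(P-s['ee_pos'])
for a in(160,175,183,190,200,210,220):
  k=(abs(T[:,2]-a-4)<4)&(np.hypot(T[:,0],T[:,1])<25)
  if k.sum()>5:print(a,k.sum(),T[k].min(0).round(1),T[k].max(0).round(1),np.median(T[k],0).round(1))
E
```

```text
[585.72673503 -55.56301216 359.35404658] 2.489783297329999 [ 0.03 -0.01 -0.    0.    0.   -0.  ] [-0.49397915  0.75990361 -0.82573479]
brass 638 ((596.4705200195312, -119.74821472167969), (30.446731567382812, 30.995832443237305), 51.96940231323242)
160 612 [  5.5 -23.2 160. ] [ 11.4  24.1 168. ] [  9.5   0.6 163.6]
175 426 [  4.3 -12.8 175. ] [ 13.9  13.9 182.9] [  9.9   0.6 179.5]
183 20 [  3.5 -11.1 183. ] [ 13.2  14.6 184.6] [ 11.4   2.  183.5]
200 24 [  2.4  -4.1 204.9] [  4.    5.8 208. ] [  3.5   0.5 206.8]
210 58 [  3.1  -3.7 210.1] [  4.2   5.3 217.9] [  3.6   0.5 214. ]
220 10 [  2.3  -3.7 220.2] [  3.1   4.  223.7] [  2.8   0.8 222.4]
```

View pics/w3.png

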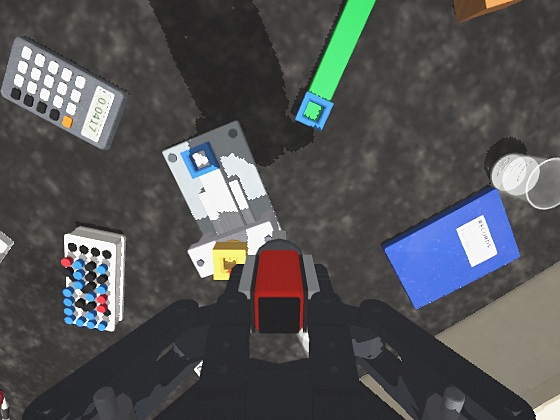

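The view shows the driver in the gripper, its top at (280,315). The brass head and its socket are at (230,262), and the block's eye is at (201,158). Next I'll move over the screw.

Scaled: -46 mm is -0.046, -45 mm is -0.045, 0.005 rad is 0.0008.

>>> {"name": "step_arm", "arguments": {
  "steps": [
    [[-0.046, -0.045, 0], [0, 0, 0.0008], 0],
    [[-0.046, -0.045, 0], [0, 0, 0.0008], 0],
    [[-0.046, -0.045, 0.02], [0, 0, 0.0008], 0],
    [[-0.046, -0.045, 0.032], [0, 0, 0.0008], 0],
    [[-0.046, -0.045, 0.032], [0, 0, 0.0008], 0]
  ]
}}

```text
t: 6.52
ee_pos: [594.8, -117.7, 325.2]
ee_rot: [-1.008, -2.971, -0.0]
wrist_force: [0.2, 0.9, -1.7]
finger_gap: 21.7
grasp_force: 49.5
```

```bash
python3 - <<'E'
from h import *;from bench import *
s=sense();print(s['ee_pos'],psi(s),s['wrist_force']);
o=Ro.from_rotvec(s['ee_rot']).apply([-1.3,.6,225])+s['ee_pos'];print('tip',o)
plan((595.1,-119.3),300,2.485,s)
E
```

```text
[ 594.75266428 -117.72046078  325.17318795] 2.487260850063199 [ 0.18960888  0.90650047 -1.66801555]
tip [ 595.32240308 -117.70209189  100.16935451]
shift [-1.3 -1.  25.2] turn [-0.001 -0.004  0.002]
```

Scaled: 12 mm is 0.012, 8 mm is 0.008.

>>> {"name": "step_arm", "arguments": {
  "steps": [
    [[-0.002, -0.001, 0], [0, 0, 0], 0],
    [[-0.002, -0.001, 0.004], [0, 0, 0], 0],
    [[-0.002, -0.001, 0.008], [0, 0, 0], 0],
    [[-0.002, -0.001, 0.012], [0, 0, 0], 0],
    [[-0.002, -0.001, 0.012], [0, 0, 0], 0]
  ]
}}

```text
t: 6.93
ee_pos: [596.4, -120.7, 316.1]
ee_rot: [1.01, 2.973, 0.0]
wrist_force: [-0.7, 1.0, 3.7]
finger_gap: 21.4
grasp_force: 50.2
```

Scaled: 4 mm is 0.004, 2 mm is 0.002.

>>> {"name": "step_arm", "arguments": {
  "steps": [
    [[0, 0, 0.002], [0, 0, 0], 0],
    [[0, 0, 0.004], [0, 0, 0], 0],
    [[0, 0, 0.004], [0, 0, 0], 0],
    [[0, 0, 0.004], [0, 0, 0], 0]
  ]
}}

```text
t: 7.27
ee_pos: [596.0, -120.8, 311.4]
ee_rot: [-1.011, -2.974, -0.0]
wrist_force: [-1.4, 1.2, 0.5]
finger_gap: 21.6
grasp_force: 49.6
```

```bash
python3 - <<'E'
from h import *;from bench import *
s=sense();print(s['ee_pos'],psi(s),s['wrist_force'],s['wrist_torque']);
print('tip',Ro.from_rotvec(s['ee_rot']).apply([-1.3,.6,225])+s['ee_pos'])
p,D=snapshot('wrist');cv2.imwrite('pics/w4.png',cv2.resize(p[150:350,180:380],(600,600),interpolation=2))
p,D=snapshot('scene');cv2.imwrite('pics/s4.png',cv2.resize(p[130:230,220:340],(720,600),interpolation=2))
E
```

```text
[ 595.98101196 -120.8231184   311.41483519] 2.4860913969543716 [-1.44545304  1.24539615  0.46537798] [ 0.47536364  0.44767058 -0.00875946]
tip [ 597.24530486 -121.0435769    86.41393972]
```

View pics/s4.png

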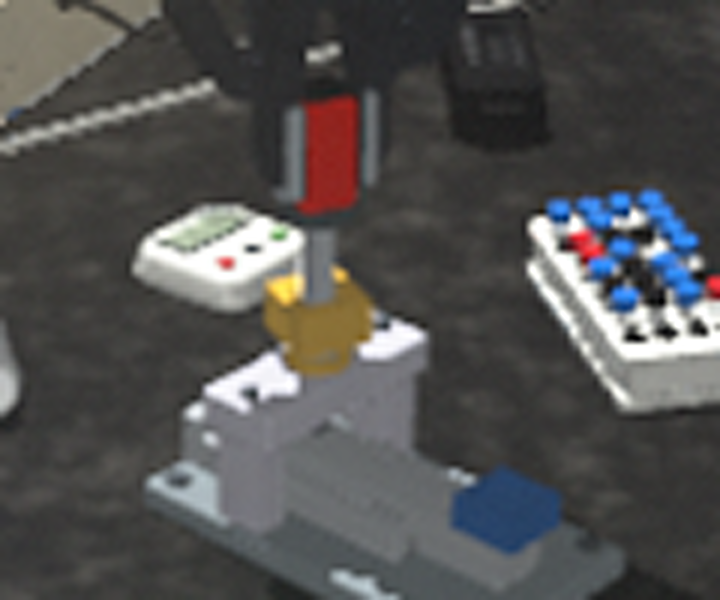

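The scene crop shows the bit seated in the brass socket at (320,280). I'll centre it, press deeper and turn clockwise, stopping at about 1.35 rad in total, where the load can't exceed about 7.5 N.

Scaled: 5.4 mm is 0.0054, 1.4 mm is 0.0014, 1.18 rad is 0.1878.

>>> {"name": "step_arm", "arguments": {
  "steps": [
    [[0.001, 0, 0.002], [0, 0, 0], 0],
    [[0.001, 0.0001, 0.003], [0, 0, 0.0159], 0],
    [[0.0011, 0.0003, 0.003], [0, 0, 0.035], 0],
    [[0.0011, 0.0005, 0.0033], [0, 0, 0.0541], 0],
    [[0.0011, 0.0006, 0.0036], [0, 0, 0.0732], 0],
    [[0.0011, 0.0008, 0.0039], [0, 0, 0.0923], 0],
    [[0.0011, 0.001, 0.0042], [0, 0, 0.1114], 0],
    [[0.001, 0.0011, 0.0045], [0, 0, 0.1305], 0],
    [[0.001, 0.0013, 0.0048], [0, 0, 0.1496], 0],
    [[0.0009, 0.0014, 0.0051], [0, 0, 0.1687], 0],
    [[0.0008, 0.0016, 0.0054], [0, 0, 0.1878], 0],
    [[0.0008, 0.0016, 0.0054], [0, 0, 0.1878], 0]
  ]
}}

```text
t: 8.37
ee_pos: [596.5, -119.3, 305.9]
ee_rot: [-2.5, -1.902, 0.0]
wrist_force: [-2.6, 2.3, 1.0]
finger_gap: 21.5
grasp_force: 49.7
```

```bash
cat > st.py <<'E'
from h import *;from bench import *
s=sense();print(s['t'],s['ee_pos'].round(1),'psi',round(psi(s),3),'F',s['wrist_force'].round(2),'T',s['wrist_torque'].round(3),'q6',s['qpos'][5].round(2));
print('tip',(Ro.from_rotvec(s['ee_rot']).apply([-1.3,.6,225])+s['ee_pos']).round(1))
E
python3 st.py
```

```text
8.3667 [ 596.5 -119.3  305.9] psi 1.3 F [-2.55  2.32  1.02] T [0.347 0.4   0.019] q6 1.51
tip [ 596.6 -120.7   80.9]
```

Scaled: -93 mm is -0.093, -80 mm is -0.08.

>>> {"name": "step_arm", "arguments": {
  "steps": [
    [[0, 0, -0.006], [0, 0, 0], 0],
    [[0, 0, -0.014], [0, 0, 0], 0],
    [[0, 0, -0.028], [0, 0, 0], 0],
    [[0, 0, -0.028], [0, 0, 0], 0],
    [[0.003, -0.04, -0.028], [0, 0, 0], 0],
    [[0.003, -0.08, -0.028], [0, 0, 0], 0],
    [[0.003, -0.093, -0.028], [0, 0, 0], 0],
    [[0.003, -0.093, -0.028], [0, 0, 0], 0],
    [[0.003, -0.093, -0.028], [0, 0, 0], 0]
  ]
}}

```text
t: 9.12
ee_pos: [507.2, -92.1, 335.0]
ee_rot: [2.493, 1.909, 0.002]
wrist_force: [0.4, 0.7, -0.3]
finger_gap: 21.3
grasp_force: 50.2
```

```bash
cat > look.py <<'E'
from h import *;from bench import *;import sys
def comps(g):
    s=sense();p,D=snapshot('wrist');m=camera_model('wrist');cv2.imwrite(f'pics/look{int(s["t"]*100)}.png',p)
    for n,lo,hi,zmin,c in(('screw',(18,120,60),(30,255,255),80,(596,-120)),('eye',(100,120,40),(125,255,255),40,g)):
        P=bydepth(m,pix(mask(p,lo,hi)),D,s);P=P[np.hypot(P[:,0]-c[0],P[:,1]-c[1])<26]
        if len(P)<30: print(n,len(P));continue
        z=np.percentile(P[:,2],80);T=P[abs(P[:,2]-z)<4];r=cv2.minAreaRect(T[:,:2].astype(np.float32))
        print(n,len(T),'z',round(z,1),np.round(r[0],1),np.round(r[1],1),'ang',round(r[2],1))
if __name__=='__main__':
    comps((float(sys.argv[1]),float(sys.argv[2])))
E
python3 st.py; python3 look.py 508 -93
```

```text
9.1167 [507.2 -92.1 335. ] psi 1.307 F [ 0.36  0.7  -0.31] T [ 0.003 -0.035  0.004] q6 1.49
tip [507.9 -93.7 110. ]
screw 1149 z 93.7 [ 596.5 -119.4] [30.5 31.2] ang 2.6
eye 605 z 46.8 [507.9 -93. ] [28.6 27.6] ang 72.6
```

Scaled: 73 mm is 0.073, 60 mm is 0.06, 0.01 rad is 0.0016.

>>> {"name": "step_arm", "arguments": {
  "steps": [
    [[0, 0, 0.035], [0, 0, 0.0016], 0],
    [[0, 0, 0.06], [0, 0, 0.0016], 0],
    [[0, 0, 0.073], [0, 0, 0.0016], 0],
    [[0, 0, 0.073], [0, 0, 0.0016], 0],
    [[0, 0, 0.073], [0, 0, 0.0016], 0]
  ]
}}

```text
t: 9.58
ee_pos: [508.3, -92.5, 260.8]
ee_rot: [-2.504, -1.896, 0.001]
wrist_force: [0.8, -0.5, -0.9]
finger_gap: 21.4
grasp_force: 50.2
```

Scaled: -6 mm is -0.006, -4 mm is -0.004.

>>> {"name": "step_arm", "arguments": {
  "steps": [
    [[0, -0.002, 0], [0, 0, 0], 0],
    [[0, -0.004, 0], [0, 0, 0], 0],
    [[0, -0.006, 0], [0, 0, 0], 0]
  ]
}}

```text
t: 9.83
ee_pos: [502.1, -90.6, 262.2]
ee_rot: [2.503, 1.895, 0.002]
wrist_force: [1.3, 1.0, -1.3]
finger_gap: 21.4
grasp_force: 50.2
```

Scaled: -4 mm is -0.004, -2 mm is -0.002.

>>> {"name": "step_arm", "arguments": {
  "steps": [
    [[0, -0.002, 0], [0, 0, 0], 0],
    [[0, -0.004, 0], [0, 0, 0], 0]
  ]
}}

```text
t: 10.0
ee_pos: [498.1, -89.4, 262.0]
ee_rot: [2.504, 1.895, 0.002]
wrist_force: [1.0, -0.5, 0.4]
finger_gap: 21.6
grasp_force: 50.3
```

Scaled: -4 mm is -0.004, -2 mm is -0.002.

>>> {"name": "step_arm", "arguments": {
  "steps": [
    [[0, -0.002, 0], [0, 0, 0], 0],
    [[0, -0.004, 0], [0, 0, 0], 0]
  ]
}}

```text
t: 10.17
ee_pos: [494.0, -88.3, 261.5]
ee_rot: [2.504, 1.896, 0.001]
wrist_force: [0.8, -1.2, 0.4]
finger_gap: 21.4
grasp_force: 50.3
```

Scaled: -4 mm is -0.004, -2 mm is -0.002.

>>> {"name": "step_arm", "arguments": {
  "steps": [
    [[0, -0.002, 0], [0, 0, 0], 0],
    [[0, -0.004, 0], [0, 0, 0], 0]
  ]
}}

```text
t: 10.33
ee_pos: [490.1, -87.2, 261.2]
ee_rot: [2.505, 1.896, 0.0]
wrist_force: [1.5, -0.6, -0.3]
finger_gap: 21.8
grasp_force: 50.3
```

The drag is only about 1 N, so the nose isn't touching yet at about 1.24 rad. I'll push the block back home.

Scaled: 21.5 mm is 0.0215, 19 mm is 0.019.

>>> {"name": "step_arm", "arguments": {
  "steps": [
    [[0, 0.005, 0], [0, 0, 0], 0],
    [[0, 0.01, 0], [0, 0, 0], 0],
    [[0, 0.015, 0], [0, 0, 0], 0],
    [[0, 0.019, 0], [0, 0, 0], 0],
    [[0, 0.0215, 0], [0, 0, 0], 0],
    [[0, 0.0215, 0], [0, 0, 0], 0]
  ]
}}

```text
t: 10.83
ee_pos: [511.3, -93.2, 260.8]
ee_rot: [-2.504, -1.895, 0.001]
wrist_force: [-1.2, 0.2, -2.4]
finger_gap: 21.4
grasp_force: 50.3
```

Scaled: -75 mm is -0.075, -55 mm is -0.055.

>>> {"name": "step_arm", "arguments": {
  "steps": [
    [[0, -0.002, 0], [0, 0, 0], 0],
    [[0, -0.002, -0.02], [0, 0, 0], 0],
    [[0, -0.002, -0.055], [0, 0, 0], 0],
    [[0, -0.002, -0.075], [0, 0, 0], 0],
    [[0, -0.002, -0.075], [0, 0, 0], 0]
  ]
}}

```text
t: 11.25
ee_pos: [509.7, -92.7, 340.5]
ee_rot: [2.5, 1.892, 0.006]
wrist_force: [0.8, -0.1, -1.7]
finger_gap: 21.6
grasp_force: 50.4
```

```bash
python3 st.py; python3 look.py 508 -93;  python3 - <<'E'
from h import *;from bench import *
s=sense()
for ps in(1.61,1.57):
  o=Ro.from_rotvec([np.pi*np.cos(ps/2),np.pi*np.sin(ps/2),0]).apply([-1.3,.6,0]);plan(np.array([596.1,-120])-o[:2],325,ps,s)
E
```

```text
11.25 [509.7 -92.7 340.5] psi 1.296 F [ 0.84 -0.08 -1.67] T [ 0.011 -0.056 -0.035] q6 1.5
tip [511.5 -94.7 115.5]
screw 1075 z 93.6 [ 596.8 -119.5] [30.7 31. ] ang 2.8
eye 578 z 46.8 [508.5 -93.4] [28.4 27.6] ang 73.5
shift [-1.7 89.9 13.7] turn [ 0.005  0.001 -0.314]
shift [-1.7 89.9 13.7] turn [ 0.005  0.001 -0.274]
```

Scaled: 90 mm is 0.09, -1.5 mm is -0.0015, -0.32 rad is -0.0509.

>>> {"name": "step_arm", "arguments": {
  "steps": [
    [[-0.0015, 0.04, 0], [0, 0, -0.0159], 0],
    [[-0.0015, 0.08, 0], [0, 0, -0.0318], 0],
    [[-0.0015, 0.09, 0], [0, 0, -0.0509], 0],
    [[-0.0015, 0.09, 0.008], [0, 0, -0.0509], 0],
    [[-0.0015, 0.09, 0.014], [0, 0, -0.0509], 0],
    [[-0.0015, 0.09, 0.014], [0, 0, -0.0509], 0]
  ]
}}

```text
t: 11.8
ee_pos: [594.0, -118.0, 319.5]
ee_rot: [-2.172, -2.265, 0.003]
wrist_force: [-1.5, -0.0, -1.2]
finger_gap: 21.4
grasp_force: 50.3
```

```bash
python3 st.py
```

```text
11.8 [ 594.  -118.   319.5] psi 1.613 F [-1.53 -0.04 -1.17] T [-0.023 -0.02   0.017] q6 1.19
tip [ 593.7 -118.9   94.5]
```

Scaled: 11 mm is 0.011, 2.6 mm is 0.0026.

>>> {"name": "step_arm", "arguments": {
  "steps": [
    [[-0.001, 0.0026, -0.002], [0, 0, 0], 0],
    [[-0.001, 0.0026, -0.002], [0, 0, 0], 0],
    [[-0.001, 0.0026, 0.003], [0, 0, 0], 0],
    [[-0.001, 0.0026, 0.008], [0, 0, 0], 0],
    [[-0.001, 0.0026, 0.011], [0, 0, 0], 0],
    [[-0.001, 0.0026, 0.011], [0, 0, 0], 0]
  ]
}}

```text
t: 12.3
ee_pos: [597.3, -119.1, 310.8]
ee_rot: [-2.171, -2.27, 0.001]
wrist_force: [-1.4, -0.3, -3.2]
finger_gap: 21.1
grasp_force: 50.3
```

```bash
python3 st.py
```

```text
12.3 [ 597.3 -119.1  310.8] psi 1.615 F [-1.39 -0.28 -3.16] T [0.064 0.465 0.002] q6 1.19
tip [ 597.8 -120.4   85.8]
```

Scaled: 5 mm is 0.005, 3.2 mm is 0.0032, 1.08 rad is 0.1719.

>>> {"name": "step_arm", "arguments": {
  "steps": [
    [[0, -0.001, 0.002], [0, 0, 0], 0],
    [[0, -0.0008, 0.003], [0, 0, 0.0191], 0],
    [[0.0001, -0.0006, 0.003], [0, 0, 0.0382], 0],
    [[0.0001, -0.0005, 0.0032], [0, 0, 0.0573], 0],
    [[0.0001, -0.0003, 0.0035], [0, 0, 0.0764], 0],
    [[0.0001, -0.0001, 0.0038], [0, 0, 0.0955], 0],
    [[0.0001, 0, 0.0041], [0, 0, 0.1146], 0],
    [[0, 0.0002, 0.0044], [0, 0, 0.1337], 0],
    [[0, 0.0003, 0.0047], [0, 0, 0.1528], 0],
    [[-0.0001, 0.0004, 0.005], [0, 0, 0.1719], 0],
    [[-0.0001, 0.0004, 0.005], [0, 0, 0.1719], 0]
  ]
}}

```text
t: 13.22
ee_pos: [597.6, -119.4, 305.7]
ee_rot: [-3.031, -0.823, 0.003]
wrist_force: [-4.3, -1.0, -0.5]
finger_gap: 21.2
grasp_force: 50.7
```

```bash
python3 st.py
```

```text
13.2167 [ 597.6 -119.4  305.7] psi 0.53 F [-4.35 -1.03 -0.5 ] T [-0.238  1.153  0.102] q6 2.28
tip [ 596.4 -120.6   80.7]
```

Scaled: -69 mm is -0.069, -63 mm is -0.063, -0.751 rad is -0.1195.

>>> {"name": "step_arm", "arguments": {
  "steps": [
    [[0, 0, -0.006], [0, 0, 0], 0],
    [[0, 0, -0.016], [0, 0, 0], 0],
    [[0, 0, -0.033], [0, 0, 0], 0],
    [[0, 0, -0.033], [0, 0, 0], 0],
    [[-0.025, -0.027, -0.033], [0, 0, -0.0191], 0],
    [[-0.05, -0.054, -0.033], [0, 0, -0.0382], 0],
    [[-0.063, -0.069, -0.033], [0, 0, -0.0573], 0],
    [[-0.063, -0.069, -0.033], [0, 0, -0.0764], 0],
    [[-0.063, -0.069, -0.033], [0, 0, -0.0955], 0],
    [[-0.063, -0.069, -0.033], [0, 0, -0.1146], 0],
    [[-0.063, -0.069, -0.033], [0, 0, -0.1195], 0],
    [[-0.063, -0.069, -0.033], [0, 0, -0.1195], 0]
  ]
}}

```text
t: 14.22
ee_pos: [509.0, -92.1, 339.6]
ee_rot: [2.509, 1.888, 0.002]
wrist_force: [0.6, 0.1, -1.4]
finger_gap: 21.3
grasp_force: 50.6
```

```bash
python3 st.py;python3 look.py 508 -93
```

```text
14.2167 [509.  -92.1 339.6] psi 1.29 F [ 0.64  0.14 -1.37] T [0.003 0.003 0.033] q6 1.51
tip [509.6 -93.6 114.6]
screw 1101 z 91.9 [ 596.7 -119.4] [30.3 31.5] ang 51.4
eye 572 z 46.8 [508.4 -93.3] [28.3 27.1] ang 73.6
```

Scaled: 77 mm is 0.077, 65 mm is 0.065.

>>> {"name": "step_arm", "arguments": {
  "steps": [
    [[0, -0.001, 0.035], [0, 0, 0], 0],
    [[0, -0.001, 0.065], [0, 0, 0], 0],
    [[0, -0.001, 0.077], [0, 0, 0], 0],
    [[0, -0.001, 0.077], [0, 0, 0], 0],
    [[0, -0.001, 0.077], [0, 0, 0], 0]
  ]
}}

```text
t: 14.68
ee_pos: [508.1, -91.9, 262.2]
ee_rot: [-2.513, -1.884, 0.0]
wrist_force: [0.7, 1.0, -1.1]
finger_gap: 21.5
grasp_force: 50.7
```

Scaled: -6 mm is -0.006, -4 mm is -0.004.

>>> {"name": "step_arm", "arguments": {
  "steps": [
    [[0, -0.002, 0], [0, 0, 0], 0],
    [[0, -0.004, 0], [0, 0, 0], 0],
    [[0, -0.006, 0], [0, 0, 0], 0]
  ]
}}

```text
t: 14.93
ee_pos: [503.0, -90.5, 263.6]
ee_rot: [2.511, 1.882, 0.004]
wrist_force: [5.7, -1.3, -3.4]
finger_gap: 21.7
grasp_force: 50.3
```

Scaled: -4 mm is -0.004, -2 mm is -0.002.

>>> {"name": "step_arm", "arguments": {
  "steps": [
    [[0, -0.002, 0], [0, 0, 0], 0],
    [[0, -0.004, 0], [0, 0, 0], 0]
  ]
}}

```text
t: 15.1
ee_pos: [499.3, -89.5, 263.5]
ee_rot: [2.51, 1.882, 0.005]
wrist_force: [5.8, -3.1, -2.8]
finger_gap: 21.3
grasp_force: 50.3
```

Scaled: -4 mm is -0.004, -2 mm is -0.002.

>>> {"name": "step_arm", "arguments": {
  "steps": [
    [[0, -0.002, 0], [0, 0, 0], 0],
    [[0, -0.004, 0], [0, 0, 0], 0]
  ]
}}

```text
t: 15.27
ee_pos: [495.5, -88.4, 263.6]
ee_rot: [2.51, 1.882, 0.005]
wrist_force: [6.8, -3.0, -3.7]
finger_gap: 21.2
grasp_force: 50.3
```

Scaled: -4 mm is -0.004, -2 mm is -0.002.

>>> {"name": "step_arm", "arguments": {
  "steps": [
    [[0, -0.002, 0], [0, 0, 0], 0],
    [[0, -0.004, 0], [0, 0, 0], 0]
  ]
}}

```text
t: 15.43
ee_pos: [491.6, -87.3, 263.6]
ee_rot: [2.51, 1.882, 0.005]
wrist_force: [6.1, -1.5, -3.0]
finger_gap: 21.5
grasp_force: 50.3
```

Scaled: -4 mm is -0.004, -2 mm is -0.002.

>>> {"name": "step_arm", "arguments": {
  "steps": [
    [[0, -0.002, 0], [0, 0, 0], 0],
    [[0, -0.004, 0], [0, 0, 0], 0]
  ]
}}

```text
t: 15.6
ee_pos: [487.8, -86.1, 263.6]
ee_rot: [2.51, 1.882, 0.005]
wrist_force: [6.0, -1.2, -4.2]
finger_gap: 21.5
grasp_force: 50.3
```

The drag is about 6 N, which means roughly 4 N of nose load, inside the window. The block has been drawn about 18 mm. Now I'll push it home.

Scaled: 25.5 mm is 0.0255, 24.5 mm is 0.0245.

>>> {"name": "step_arm", "arguments": {
  "steps": [
    [[0, 0.003, 0], [0, 0, 0], 0],
    [[0, 0.006, 0], [0, 0, 0], 0],
    [[0, 0.009, 0], [0, 0, 0], 0],
    [[0, 0.012, 0], [0, 0, 0], 0],
    [[0, 0.015, 0], [0, 0, 0], 0],
    [[0, 0.018, 0], [0, 0, 0], 0],
    [[0, 0.021, 0], [0, 0, 0], 0],
    [[0, 0.023, 0], [0, 0, 0], 0],
    [[0, 0.0245, 0], [0, 0, 0], 0],
    [[0, 0.0255, 0], [0, 0, 0], 0],
    [[0, 0.0255, 0], [0, 0, 0], 0]
  ]
}}

```text
t: 16.52
ee_pos: [509.2, -92.1, 261.6]
ee_rot: [-2.509, -1.881, 0.007]
wrist_force: [-11.7, 3.9, 7.7]
finger_gap: 21.3
grasp_force: 52.1
```

```bash
python3 st.py;python3 look.py 508 -93
```

```text
16.5167 [509.2 -92.1 261.6] psi 1.287 F [-11.75   3.88   7.69] T [ 9.640e-01  3.156e+00 -1.000e-03] q6 1.51
tip [507.9 -93.   36.6]
screw 2314 z 91.7 [ 596.6 -119.4] [31.  32.3] ang 50.9
eye 620 z 46.8 [505.3 -89.4] [23.8 27.4] ang 74.4
```

Scaled: 3 mm is 0.003, 2 mm is 0.002.

>>> {"name": "step_arm", "arguments": {
  "steps": [
    [[0, 0.001, 0], [0, 0, 0], 0],
    [[0, 0.002, 0], [0, 0, 0], 0],
    [[0, 0.003, 0], [0, 0, 0], 0],
    [[0, 0.003, 0], [0, 0, 0], 0]
  ]
}}

```text
t: 16.9
ee_pos: [512.2, -92.9, 261.7]
ee_rot: [-2.509, -1.881, 0.006]
wrist_force: [-12.4, 3.5, 7.8]
finger_gap: 21.7
grasp_force: 52.0
```

```bash
python3 st.py
```

```text
16.9 [512.2 -92.9 261.7] psi 1.287 F [-12.4    3.5    7.83] T [0.991 3.108 0.071] q6 1.51
tip [510.8 -93.8  36.7]
```

Scaled: 3 mm is 0.003, 2 mm is 0.002.

>>> {"name": "step_arm", "arguments": {
  "steps": [
    [[0, 0.001, 0], [0, 0, 0], 0],
    [[0, 0.002, 0], [0, 0, 0], 0],
    [[0, 0.003, 0], [0, 0, 0], 0],
    [[0, 0.003, 0], [0, 0, 0], 0]
  ]
}}

```text
t: 17.23
ee_pos: [514.1, -93.4, 261.5]
ee_rot: [-2.507, -1.88, 0.009]
wrist_force: [-17.4, 5.1, 11.9]
finger_gap: 21.7
grasp_force: 52.9
```

```bash
python3 st.py
```

```text
17.2333 [514.1 -93.4 261.5] psi 1.287 F [-17.39   5.07  11.87] T [ 1.326  4.582 -0.011] q6 1.51
tip [512.1 -94.2  36.5]
```

Scaled: -78 mm is -0.078, -60 mm is -0.06.

>>> {"name": "step_arm", "arguments": {
  "steps": [
    [[0, -0.002, 0], [0, 0, 0], 0],
    [[0, -0.004, 0], [0, 0, 0], 0],
    [[0, -0.004, -0.005], [0, 0, 0], 0],
    [[0, -0.004, -0.025], [0, 0, 0], 0],
    [[0, -0.004, -0.06], [0, 0, 0], 0],
    [[0, -0.004, -0.078], [0, 0, 0], 0],
    [[0, -0.004, -0.078], [0, 0, 0], 0]
  ]
}}

```text
t: 17.82
ee_pos: [514.3, -93.9, 344.7]
ee_rot: [2.508, 1.881, 0.006]
wrist_force: [-0.2, 0.3, -1.2]
finger_gap: 21.5
grasp_force: 51.0
```

```bash
python3 st.py;python3 look.py 508 -93; python3 - <<'E'
from h import *;from bench import *
s=sense();p,D=snapshot('wrist');m=camera_model('wrist')
V,U=np.mgrid[0:420,0:560];P=bydepth(m,np.c_[U.ravel(),V.ravel()],D,s)
T=Ro.from_rotvec(s['ee_rot']).inv().apply(P-s['ee_pos'])
for a in(177,200,210,217,222):
  k=(abs(T[:,2]-a)<4)&(np.hypot(T[:,0],T[:,1])<20)
  if k.sum()>5:print(a,k.sum(),T[k].min(0).round(1),T[k].max(0).round(1))
E
```

```text
17.8167 [514.3 -93.9 344.7] psi 1.287 F [-0.19  0.3  -1.22] T [-0.005 -0.014 -0.01 ] q6 1.51
tip [516.1 -95.8 119.8]
screw 1031 z 91.8 [ 596.9 -119.4] [30.1 30.9] ang 50.9
eye 536 z 46.8 [508.3 -92.8] [28.3 26.8] ang 73.9
177 423 [  6.1 -12.2 173. ] [ 15.3  13.5 180.9]
210 69 [  3.9  -4.3 206.1] [  5.5   5.1 214. ]
217 49 [  4.3  -3.9 213. ] [  5.3   5.2 219.3]
222 22 [  3.6  -3.9 218. ] [  5.    5.2 223.4]
```

The block is home, with the eye at (508,-93) as at the start, and the screw is still set. I'll take the driver back to its holder.

Scaled: 319 mm is 0.319, -66 mm is -0.066.

>>> {"name": "step_arm", "arguments": {
  "steps": [
    [[0.319, -0.066, 0], [0, 0, 0], 0],
    [[0.319, -0.066, 0], [0, 0, 0], 0],
    [[0.319, -0.066, 0], [0, 0, 0], 0],
    [[0.319, -0.066, 0], [0, 0, 0], 0],
    [[0.319, -0.066, 0], [0, 0, 0], 0],
    [[0.319, -0.066, 0], [0, 0, 0], 0],
    [[0.319, -0.066, 0], [0, 0, 0], 0],
    [[0.319, -0.066, 0], [0, 0, 0], 0],
    [[0.319, -0.066, 0], [0, 0, 0], 0],
    [[0.319, -0.066, 0], [0, 0, 0], 0],
    [[0.319, -0.066, 0], [0, 0, 0], 0],
    [[0.319, -0.066, 0], [0, 0, 0], 0]
  ]
}}

```text
t: 18.92
ee_pos: [539.2, 230.3, 339.4]
ee_rot: [-2.514, -1.883, 0.002]
wrist_force: [-0.1, -1.1, -1.3]
finger_gap: 21.3
grasp_force: 50.9
```

```bash
sed -i 's/\[-1.3,.6,225\]/[0,.5,224.5]/' st.py; python3 st.py; python3 - <<'E'
from h import *;from bench import *
s=sense();p,D=snapshot('wrist');m=camera_model('wrist');cv2.imwrite('pics/w9.png',p)
P=bydepth(m,pix(mask(p,(7,100,60),(17,255,255))),D,s);k=(np.hypot(P[:,0]-540,P[:,1]-231)<50)&(abs(P[:,2]-46)<4)
print(k.sum(),cv2.minAreaRect(P[k,:2].astype(np.float32)),np.median(P[k,2]))
E
```

```text
18.9167 [539.2 230.3 339.4] psi 1.286 F [-0.12 -1.14 -1.35] T [ 0.004 -0.068 -0.049] q6 2.12
tip [539.4 230.  114.9]
2687 ((540.4019775390625, 230.2982177734375), (54.80388641357422, 53.87990951538086), 71.92010498046875) 46.37067463249616
```

Scaled: 107 mm is 0.107, 102 mm is 0.102.

>>> {"name": "step_arm", "arguments": {
  "steps": [
    [[0.0005, 0.001, 0.03], [0, 0, 0], 0],
    [[0.0005, 0.001, 0.06], [0, 0, 0], 0],
    [[0.0005, 0.001, 0.075], [0, 0, 0], 0],
    [[0.0005, 0.001, 0.09], [0, 0, 0], 0],
    [[0.0005, 0.001, 0.102], [0, 0, 0], 0],
    [[0.0005, 0.001, 0.107], [0, 0, 0], 0],
    [[0.0005, 0.001, 0.107], [0, 0, 0], 0],
    [[0.0005, 0.001, 0.107], [0, 0, 0], 0]
  ]
}}

```text
t: 19.63
ee_pos: [540.6, 230.8, 233.6]
ee_rot: [2.514, 1.883, 0.0]
wrist_force: [0.4, -0.5, -1.2]
finger_gap: 21.7
grasp_force: 50.9
```

```bash
python3 st.py
```

```text
19.6333 [540.6 230.8 233.6] psi 1.286 F [ 0.42 -0.48 -1.16] T [ 0.002  0.018 -0.022] q6 2.12
tip [541.1 230.7   9.1]
```

Scaled: 3 mm is 0.003, 2 mm is 0.002.

>>> {"name": "step_arm", "arguments": {
  "steps": [
    [[0, 0, 0.002], [0, 0, 0], 0],
    [[0, 0, 0.003], [0, 0, 0], 0],
    [[0, 0, 0.003], [0, 0, 0], 0],
    [[0, 0, 0.003], [0, 0, 0], 0.5],
    [[0, 0, 0.003], [0, 0, 0], 1],
    [[0, 0, 0.003], [0, 0, 0], 1],
    [[0, 0, 0.003], [0, 0, 0], 1],
    [[0, 0, 0.003], [0, 0, 0], 1],
    [[0, 0, 0.003], [0, 0, 0], 1],
    [[0, 0, 0.003], [0, 0, 0], 1],
    [[0, 0, 0.003], [0, 0, 0], 1]
  ]
}}

```text
t: 20.55
ee_pos: [540.3, 231.5, 230.1]
ee_rot: [-2.513, -1.885, 0.0]
wrist_force: [0.1, 0.0, -0.1]
finger_gap: 85.4
grasp_force: 0.0
```

Scaled: -150 mm is -0.15, -130 mm is -0.13.

>>> {"name": "step_arm", "arguments": {
  "steps": [
    [[0, 0, -0.02], [0, 0, 0], 1],
    [[0, 0, -0.05], [0, 0, 0], 1],
    [[0, 0, -0.09], [0, 0, 0], 1],
    [[0, 0, -0.13], [0, 0, 0], 1],
    [[0, 0, -0.15], [0, 0, 0], 1],
    [[0, 0, -0.15], [0, 0, 0], 1]
  ]
}}

```text
t: 21.05
ee_pos: [540.7, 231.6, 385.7]
ee_rot: [2.511, 1.883, 0.012]
wrist_force: [0.4, -0.2, -1.2]
finger_gap: 85.7
grasp_force: 0.0
```

```bash
python3 - <<'E'
from h import *;from bench import *
s=sense();p,D=snapshot('wrist');m=camera_model('wrist')
V,U=np.mgrid[0:420,0:560];P=bydepth(m,np.c_[U.ravel(),V.ravel()],D,s)
k=(np.hypot(P[:,0]-540,P[:,1]-231)<30)&(P[:,2]>85)&(P[:,2]<115);print('top',k.sum(),np.median(P[k,2]),cv2.minAreaRect(P[k,:2].astype(np.float32)))
p,D=snapshot('scene');cv2.imwrite('pics/end.png',p)
m=camera_model('scene');P=bydepth(m,pix(mask(p,(100,120,50),(125,255,255),(290,200,320,225))),D);T=P[P[:,2]>44];print('eye',T.mean(0))
E
```

```text
top 549 96.83149340908471 ((541.4828491210938, 231.62435913085938), (21.484811782836914, 22.02094841003418), 74.06539154052734)
eye [508.84691136 -90.37184465  47.40194291]
```

View pics/end.png

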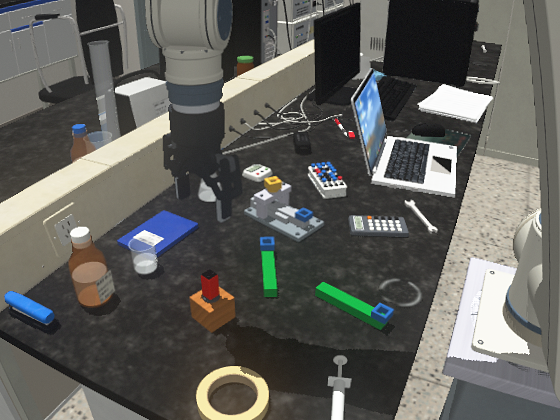

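The final view shows the driver upright in its holder at (211,288), its top at z 97. The block is home with its eye at (304,215), and the flask, beaker and vial rack are where they were. Handing in.

```bash
python3 -c "
from bench import *
print(hand_in())"
```

```text
the job is handed in; nothing more can be done
None
```

The job is handed in, with no verdict returned: the screw is set so the block drags at about 6 N (you asked for about 5), the block was drawn about 18 mm and pushed back home, the driver is back in its holder, and the flask, beaker and vial rack were left alone.

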